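Clear the tested pieces and set up the reference block

TASK

Close the hardness testing session: sort every steel test piece on the bench, and the one still lying on the anvil post, into the bin whose ledge carries a sample of the same kind (notched bars, flat plates, bearing rings). Set the reference block, the big plain disc, flat and centred on the emptied anvil, and only once it rests there by itself push the post's clamp lever fully over, away from the robot. Leave the loupe, the spare V-anvil, the oil bottle and the brush where they are.

Things in the scene. Friction and masses are not known exactly. Their poses are not given: they have to be found in the camera images.
- plate0: flat steel plate 50 x 36 x 10 mm; origin at its centre, x along the 50 mm side, y along the 36 mm side, z through its thickness; it starts lying flat on the anvil, always present; 0.05 to 0.18 kg
- bar0: notched bar: slim square steel bar 60 x 12 x 12 mm with a small dark notch line across the middle of its top; origin at its centre, x along its length, z through its height as first laid; starts lying on the bench, absent in some starts; 0.05 to 0.18 kg
- bar1: notched bar: slim square steel bar 60 x 12 x 12 mm with a small dark notch line across the middle of its top; origin at its centre, x along its length, z through its height as first laid; starts lying on the bench, absent in some starts; 0.05 to 0.18 kg
- bar2: notched bar: slim square steel bar 60 x 12 x 12 mm with a small dark notch line across the middle of its top; origin at its centre, x along its length, z through its height as first laid; starts lying on the bench, absent in some starts; 0.05 to 0.18 kg
- plate1: flat steel plate 50 x 36 x 10 mm; origin at its centre, x along the 50 mm side, y along the 36 mm side, z through its thickness; starts lying on the bench, absent in some starts; 0.05 to 0.18 kg
- plate2: flat steel plate 50 x 36 x 10 mm; origin at its centre, x along the 50 mm side, y along the 36 mm side, z through its thickness; starts lying on the bench, absent in some starts; 0.05 to 0.18 kg
- ring0: steel bearing ring, outer diameter 44 mm, hole 30 mm, 16 mm high; origin at its centre, z along its axis; starts lying on the bench, absent in some starts; 0.05 to 0.18 kg
- ring1: steel bearing ring, outer diameter 44 mm, hole 30 mm, 16 mm high; origin at its centre, z along its axis; starts lying on the bench, absent in some starts; 0.05 to 0.18 kg
- refblock: reference block: plain steel disc 56 mm in diameter, 14 mm thick, with a paler polished top, the largest disc, no hole; 0.2 to 0.35 kg; origin at its centre, z along its axis; starts flat on the bench among the pieces
- anvil_top (a point): centre of the flat top of the anvil: steel disc 44 mm across, 15 mm thick, on a column (30 mm spindle, 54 mm black collar up to 38 mm high) on a round white foot 110 mm across, 14 mm high. Top 110 mm above the bench, z up; x and y turn with the post (up to 0.3 rad from the world's). The post is fixed to the bench
- clamp (a joint): clamp lever on a white block on the post's foot, 105 mm from the column towards -y of anvil_top. Steel stick 10 mm thick, white ball end 26 mm. 0 = leaning 0.5 rad to -x of anvil_top (to the robot); 1.0 = fully over, leaning 0.5 rad to +x; starts at 0 to 0.2. Pivot 32 mm above the bench, axis along y. Turns easily (1 N at its end), stays where left
- clamp_tip (a point): centre of the clamp lever's round end, 80 mm from its pivot
- bin_bar: grey open bin, 120 (x) by 130 (y) mm outside, 50 high, walls and floor 4 mm, fixed; origin at the centre of its underside, z up. On the ledge beyond its +x wall (far side; 52 mm deep, 48 mm up) a notched bar is fixed as a sample of what belongs in it. The three bins are otherwise alike and change places between starts
- bin_plate: grey open bin, 120 (x) by 130 (y) mm outside, 50 high, walls and floor 4 mm, fixed; origin at the centre of its underside, z up. On the ledge beyond its +x wall (far side; 52 mm deep, 48 mm up) a flat plate is fixed as a sample of what belongs in it. The three bins are otherwise alike and change places between starts
- bin_ring: grey open bin, 120 (x) by 130 (y) mm outside, 50 high, walls and floor 4 mm, fixed; origin at the centre of its underside, z up. On the ledge beyond its +x wall (far side; 52 mm deep, 48 mm up) a bearing ring is fixed as a sample of what belongs in it. The three bins are otherwise alike and change places between starts
- loupe: bystander: white round eye loupe with a glass top, 34 mm in diameter, 28 mm high; origin at the centre of its underside
- vanvil: bystander: pale metal spare anvil with a V-shaped top, 36 mm in diameter, about 30 mm high; origin at the centre of its underside
- oil: bystander: white oil bottle 52 mm in diameter, 130 mm high, right of the pieces; origin at the centre of its underside
- brush: bystander: bench brush lying at the right edge; origin at the middle of its underside

How it is judged:
By the outcome, as a careful person would: the job done as asked, in the order asked, and still so for the second after the job is handed in, with the robot touching nothing.
Of bar0, bar1, bar2, plate1, plate2, ring0, ring1 only 4 to 6 are there at a start; the rules pass over those that are not, and their reading is None.
At some moment in a run one of bar0, bar1, bar2, plate1, plate2, ring0, ring1 may be knocked a few centimetres aside while the robot is not near it.
Once in a run the grip may slacken for a moment while it holds something.
It also fails if it takes over 208 s, if anything falls off the work surface, if the arm or the gripper's body presses on something with over 40 N, if the wrist force passes 120 N, or if a joint passes its speed limit or range.

ROBOT

A 6-joint arm with a two-finger parallel gripper is mounted at the origin on the work surface. World frame = base frame: x ahead of the robot, y to its left, z up, the work surface at z = 0. Lengths are in m, angles in degrees, forces in N, time in s.
With the tool pointing down it reaches from about 0.3 to 0.75 m from the base axis. Payload 8.5 kg.
Tool frame: the origin (TCP) lies midway between the tips of the shut fingers; the grasp point (between the pads) lies 19 mm behind it; z points along the fingers, y is the line along which they close (so a half turn about z gives the same grasp; the last joint's range is limited). The gripper opens to 85 mm and grips with 20 to 120 N. Pads are 22 mm wide; open, the fingers measure 114 mm over their backs; the gripper's body (76 mm by 85 mm) begins 54 mm behind the grasp point. The pads swing forward as they close: fully open they stand 13 mm farther back than shut.
Start: joints at [51.95, 21.807, 74.336, -0, 83.858, -12.336], TCP at [0.239, 0.496, 0.231] pointing down, gripper open.
Joint ranges: [-178.18, 178.18], [-50.72, 133.34], [12.68, 142.11], [-81.47, 261.47], [9.98, 163.14], [-165.26, 165.26]. Speed limits (degrees/s): [136.94, 136.94, 180, 180, 180, 180].

INTERFACE

Orientations are given as a 3x3 rotation matrix whose columns are the frame's x, y, z axes.
In Python, from rig import observe, optics, order, spotter gives the robot as it stands.
- The arm moves only by the tool move_arm, never from a script. Its argument "series" is text: rows parted by semicolons, each of 5 numbers parted by spaces: the shift along the tool's x, y, z in cm, then the turn about the tool's z in degrees, then the opening, from -1 (shut) to 1 (fully open). A call has 1 to 8 rows; each row is the pose to reach, as a shift and turn from the pose commanded when the call began, along the tool's axes at that moment; what a row does not reach only later rows make up. A row lasts 1/8 s, in which the tool goes at most 62.5 mm and 10.7 degrees, less where a joint would pass 70% of its speed; a pose out of reach is approached as far as the arm can. A call with a gripper value outside its range is refused whole. The fingers move at their own pace and stop on an object; "force" is the grip in N (left out, the last holds). Time passes only in rows, so rows that repeat a pose let the fingers close. It gives the time, the measured TCP pose, the force, the opening and the grip force at its end, in the units of the state.
- observe(): the state, without advancing time (a new reading comes with each control period).
- optics.get_image(name): name is "scene" or "top"; returns a dict with "pixels" (480x640x3 uint8, blue, green, red), "camera_matrix" (3x3 intrinsics, pixels), "rvec" (rotation vector, rad) and "tvec" (3), from world to camera coordinates, as OpenCV has them. Camera axes: x right, y down, z forward; pixel columns grow to the right and rows downward; lengths in m; the calibration is good to about 2 mm. A picture is of the moment at which its call begins. There is no depth.
- order.close_job(): hands the job in; it is judged then, once.
Trained networks look in the newest picture that a camera, given by its name, has taken for a name from the list of things; names that differ only in an ending like _2 or _b are one class to them, and where a whole thing is asked for, a point or a joint stands for the part that bears it (a point fixed in the world has none). Each returns a list of dicts, best first, with "score" (0 to 1); they miss things now and then, are a little off and sometimes report something else, mostly with a low value. They report only what shows in the picture. A call takes as long as a camera call.
- spotter.find_in(thing, camera): "point" ([x, y, z] in m, in world coordinates, good to about 4 mm: the middle of the surface that is visible of it).
- spotter.cut_out(thing, camera): "pixels" (480x640 bool, what is visible of it).
- spotter.mark_of(thing, camera): "point" ([x, y, z] in m, in world coordinates, good to about 4 mm: a listed point, or the origin of a listed thing).
The state is a dict: "time_s": time; "q": joint angles; "qvel": joint speeds; "joint_efforts": joint torques, N m; "position": TCP position; "tool_rot": TCP orientation; "ft_force": force on the tool from outside, world axes, zero at the start; "wrist_torque": the same for the moment, N m; "grip_width": finger opening in m; "gripper_force": force on a finger pad.
Only numpy, scipy, OpenCV 4.12 (cv2) and the standard library are available. Lean on these libraries where they do the work, as an engineer would, in place of code of your own. Each camera call takes 0.05 s, during which the arm holds its last target. There are 200 camera calls.

## Working session

There is one attempt and no reset: what is moved stays moved. The work goes in short steps, Python scripts to look and compute and a tool call to move; the robot and the scene stay as the last step left them, time stands still between calls to the robot, and variables do not carry over. Pictures are saved under pics/ and viewed, at most 14 in all, crops included, and the job is handed in when it is done.

Besides the shell and the picture viewer there is one more tool, called after "Call:" as name(argument=value, ...) on one line, values as JSON. move_arm: Moves the arm, as the interface text tells. Its arguments: {"type":"object","properties":{"series":{"type":"string"},"force":{"type":"number"}},"required":["series"]}

```bash
mkdir -p pics; ls
cat > h.py <<'E'
import numpy as np, cv2, sys
from rig import observe, optics, order, spotter
def snap(cam, fn=None):
    d=optics.get_image(cam)
    if fn: cv2.imwrite('pics/'+fn,d['pixels'])
    return d
def st():
    s=observe(); print('t',round(s['time_s'],2),'p',np.round(s['position'],4),'w',round(s['grip_width'],4)); return s
E
python3 - <<'E'
from h import *
s=st(); print(np.round(s['tool_rot'],3))
a=snap('top','top0.png'); b=snap('scene','scene0.png')
for d in (a,b):
    R=cv2.Rodrigues(np.array(d['rvec']))[0]; print(np.round(-R.T@np.array(d['tvec']).ravel(),3), np.round(d['camera_matrix'],1).tolist())
for n in ['bar0','plate0','ring0','refblock','bin_bar','bin_plate','bin_ring','anvil_top','clamp_tip','loupe','vanvil','oil']:
    for c in ['top','scene']:
        print(n,c,[(np.round(r['point'],3).tolist(),round(r['score'],2)) for r in spotter.mark_of(n,c)][:6])
E
```

```text
pics
t 0.0 p [0.2385 0.4953 0.2307] w 0.0855
[[-0.901  0.434 -0.001]
 [ 0.434  0.901 -0.001]
 [ 0.    -0.001 -1.   ]]
[ 0.228 -0.061  1.313] [[484.3, 0.0, 317.3], [0.0, 484.3, 240.9], [0.0, 0.0, 1.0]]
[ 1.058 -0.266  1.037] [[562.9, 0.0, 308.5], [0.0, 562.9, 234.7], [0.0, 0.0, 1.0]]
bar0 top [([0.527, -0.017, 0.008], 0.66), ([0.528, -0.341, 0.001], 0.4)]
bar0 scene [([0.448, -0.132, 0.008], 0.7), ([0.447, -0.031, 0.005], 0.67), ([0.668, 0.22, 0.004], 0.59), ([0.529, -0.339, 0.006], 0.48)]
plate0 top [([0.438, 0.274, 0.113], 0.88), ([0.442, 0.092, 0.004], 0.7)]
plate0 scene [([0.44, 0.274, 0.114], 0.9), ([0.445, 0.09, 0.004], 0.83)]
ring0 top [([0.446, 0.09, 0.003], 0.55)]
ring0 scene [([0.53, -0.341, 0.006], 0.51), ([0.439, -0.243, 0.004], 0.37)]
refblock top [([0.527, -0.018, 0.006], 0.79)]
refblock scene [([0.527, -0.013, 0.011], 0.86)]
bin_bar top [([0.665, 0.215, 0.0], 0.9)]
bin_bar scene [([0.667, 0.224, -0.002], 0.8), ([0.531, -0.34, 0.006], 0.71), ([0.443, 0.275, 0.115], 0.55), ([0.445, -0.033, 0.004], 0.44)]
bin_plate top [([0.666, 0.044, 0.002], 0.71)]
bin_plate scene [([0.67, 0.046, -0.001], 0.8), ([0.445, 0.088, 0.003], 0.4)]
bin_ring top [([0.662, -0.122, 0.002], 0.92)]
bin_ring scene [([0.662, -0.131, -0.001], 0.93), ([0.402, 0.172, 0.111], 0.69), ([0.445, -0.033, 0.007], 0.37)]
anvil_top top [([0.445, 0.274, 0.108], 0.84)]
anvil_top scene [([0.443, 0.276, 0.11], 0.82), ([0.664, -0.131, -0.003], 0.62)]
clamp_tip top [([0.401, 0.17, 0.109], 0.57), ([0.444, -0.033, 0.007], 0.4)]
clamp_tip scene [([0.399, 0.175, 0.107], 0.8), ([0.441, 0.274, 0.114], 0.35)]
loupe top [([0.4, 0.17, 0.107], 0.63), ([0.438, -0.246, 0.002], 0.47)]
loupe scene [([0.44, -0.245, 0.003], 0.74), ([0.667, 0.221, 0.0], 0.57)]
vanvil top [([0.546, -0.238, 0.004], 0.56)]
vanvil scene [([0.549, -0.242, -0.001], 0.54)]
oil top [([0.584, -0.388, -0.001], 0.95)]
oil scene [([0.58, -0.393, -0.001], 0.58)]
```

View pics/top0.png

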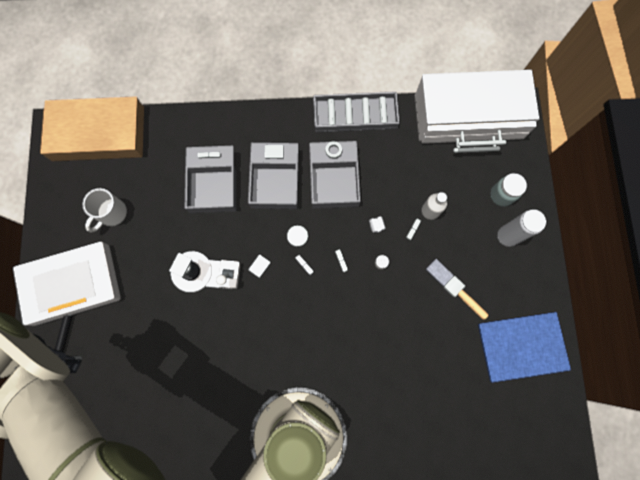

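View pics/scene0.png

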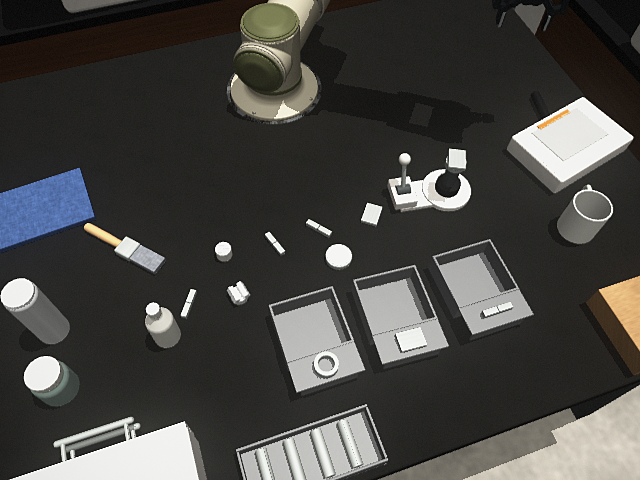

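The top view shows three bars at (304,264), (341,260) and (414,229). There is a bench plate at (260,266), a plate on the anvil at (185,265), and the refblock at (297,236). The loupe is at (382,262) and the V-anvil at (377,224). No rings are on the bench. From left to right the bins are bar, plate, ring.

```bash
cat >> h.py <<'E'
def cam(d): return cv2.Rodrigues(np.array(d['rvec']))[0], np.array(d['tvec']).ravel(), np.array(d['camera_matrix'])
def rectify(d,c,z,r=0.06,n=240):
    "patch of world plane z around c: column=+y... row=+x ; n px over 2r"
    R,t,K=cam(d); g=np.linspace(-r,r,n); X,Y=np.meshgrid(c[0]+g,c[1]+g,indexing='ij')
    P=np.stack([X,Y,np.full_like(X,z)],-1).reshape(-1,3)@R.T+t; p=P@K.T; p=(p[:,:2]/p[:,2:]).reshape(n,n,2).astype(np.float32)
    return cv2.remap(d['pixels'],p[...,0],p[...,1],cv2.INTER_CUBIC)
def blob(d,c,z,thr=110,r=0.06,n=240):
    im=cv2.cvtColor(rectify(d,c,z,r,n),cv2.COLOR_BGR2GRAY)
    cs,_=cv2.findContours((im>thr).astype(np.uint8),cv2.RETR_EXTERNAL,cv2.CHAIN_APPROX_NONE)
    if not cs: return None
    k=min([q for q in cs if cv2.contourArea(q)>60] or cs,key=lambda q:np.linalg.norm(q.reshape(-1,2).mean(0)-n/2)); (u,v),(w,h),a=cv2.minAreaRect(k); s=2*r/(n-1)
    b=cv2.boxPoints(((u,v),(w,h),a)); e=[b[1]-b[0],b[2]-b[1]]; e=max(e,key=np.linalg.norm) # long edge (col=y,row=x)
    return np.round([c[0]-r+v*s,c[1]-r+u*s,np.degrees(np.arctan2(e[0],e[1]))%180,max(w,h)*s*1000,min(w,h)*s*1000],4)
E
python3 - <<'E'
from h import *
D={c:snap(c) for c in('top','scene')}
for nm,c,z in [('A',(.448,-.132),.012),('B',(.446,-.032),.012),('C',(.529,-.34),.012),('plate1',(.444,.091),.01),('ref',(.527,-.016),.014),('plate0',(.44,.274),.12)]:
    for k,d in D.items(): print(nm,k,blob(d,c,z),'thr150',blob(d,c,z,150))
cv2.imwrite('pics/rect.png',np.vstack([np.hstack([rectify(d,c,z) for c,z in [((.446,-.032),.012),((.44,.274),.12),((.44,.274),.014)]]) for d in D.values()]))
E
```

```text
A top [ 0.4511 -0.1346 17.7232 64.6738 16.4926] thr150 [ 0.4512 -0.1346 17.7158 62.6283 14.5809]
A scene [ 0.4521 -0.1368 17.6126 61.7869 13.1185] thr150 [ 0.452  -0.1368 17.8787 60.6709 12.4702]
B top [ 4.44600e-01 -3.28000e-02  3.81572e+01  6.44941e+01  1.67228e+01] thr150 [ 4.44700e-01 -3.30000e-02  3.79716e+01  6.26244e+01  1.49248e+01]
B scene [ 4.45400e-01 -3.53000e-02  3.82204e+01  6.14769e+01  1.41415e+01] thr150 [ 4.45200e-01 -3.53000e-02  3.85713e+01  6.03139e+01  1.28747e+01]
C top [  0.5303  -0.3386 147.6698  65.1263  16.0574] thr150 [  0.5303  -0.3387 147.7835  62.5663  14.1519]
C scene [  0.5312  -0.3406 147.9946  61.95    13.3054] thr150 [  0.5311  -0.3406 147.8213  60.8371  12.5102]
plate1 top [4.474000e-01 8.980000e-02 1.420013e+02 5.442810e+01 4.066650e+01] thr150 [4.47200e-01 8.98000e-02 1.42125e+02 5.25354e+01 3.86639e+01]
plate1 scene [4.477000e-01 8.710000e-02 1.425614e+02 5.243680e+01 3.697610e+01] thr150 [4.475000e-01 8.710000e-02 1.424314e+02 5.090960e+01 3.606220e+01]
ref top [ 5.25700e-01 -1.75000e-02  0.00000e+00  5.92469e+01  5.87448e+01] thr150 [ 5.25700e-01 -1.73000e-02  0.00000e+00  5.72385e+01  5.62343e+01]
ref scene [ 5.26400e-01 -1.94000e-02  1.61565e+02  5.68416e+01  5.57302e+01] thr150 [ 5.26000e-01 -1.95000e-02  0.00000e+00  5.57322e+01  5.47280e+01]
plate0 top [ 0.4274  0.2579  0.     94.8954 87.8661] thr150 [ 0.4269  0.2574  0.     93.8912 86.8619]
plate0 scene [  0.4416   0.2716 152.2415  52.4052  37.8599] thr150 [  0.4415   0.2716 152.549   50.9268  36.6226]
```

View pics/rect.png

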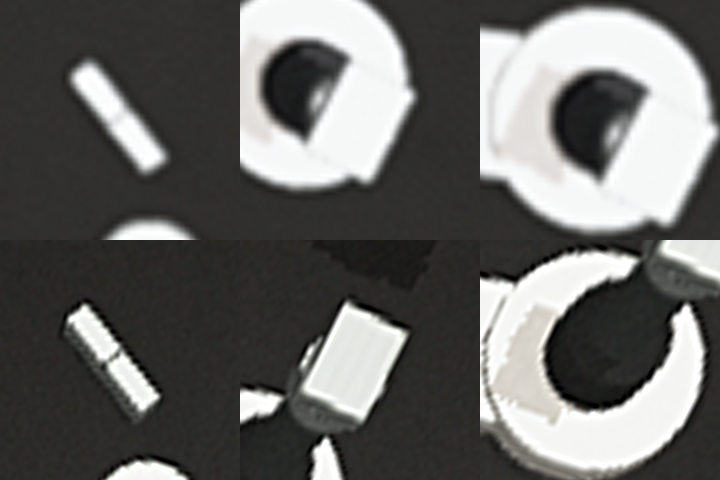

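```bash
cat >> h.py <<'E'
def plan(*T, q=None):
    "T: (x,y,z,phi) or (x,y,z,phi,split) successive call end poses; prints shift cm & turn for each; propagates rounded"
    s=observe(); p=np.array(s['position']); R=np.array(s['tool_rot'])
    for g in T:
        sh=np.round(R.T@(np.array(g[:3])-p)*100,2); ph=np.degrees(np.arctan2(R[1,1],R[0,1]))
        tr=(ph-g[3]+180)%360-180
        if len(g)==4: tr=(tr+90)%180-90
        tr=round(tr,1); n=max(np.linalg.norm(sh)/6.25,abs(tr)/10.7)
        print(' '.join(f'{v:g}' for v in sh),f'{tr:g}','rows>=%.1f'%n)
        p=p+R@sh/100; R=R@cv2.Rodrigues(np.radians([0,0,tr]))[0]
E
python3 - <<'E'
from h import *
st(); plan((.441,.273,.2,-27.6,1),(.441,.273,.108,-27.6),(.441,.273,.2,-27.6),(.655,.045,.15,90))
E
```

```text
t 1.4 p [0.2386 0.4955 0.2313] w 0.0854
-27.89 -11.27 3.13 91.9 rows>=8.6
0 -0 9.2 -0 rows>=1.5
0 -0 -9.2 -0 rows>=1.5
-10.28 29.53 5 62.4 rows>=5.8
```

Call:
move_arm(series="-14 -5.6 0 46 1; -27.9 -11.3 3.1 91.9 1; -27.9 -11.3 3.1 91.9 1; -27.9 -11.3 3.1 91.9 1; -27.9 -11.3 3.1 91.9 1; -27.9 -11.3 3.1 91.9 1; -27.9 -11.3 3.1 91.9 1; -27.9 -11.3 3.1 91.9 1", force=60)

```text
time_s: 2.4
position: [0.4411, 0.2725, 0.2003]
tool_rot: [[0.375, 0.927, 0.0], [0.927, -0.375, 0.0], [0.0, 0.0, -1.0]]
ft_force: [-0.0, 1.2, -0.3]
grip_width: 0.0855
gripper_force: 0.0
```

Call:
move_arm(series="0 0 0 0 1; 0 0 0 0 1")

```text
time_s: 2.65
position: [0.441, 0.2727, 0.2004]
tool_rot: [[0.366, 0.931, 0.0], [0.931, -0.366, -0.0], [0.0, 0.0, -1.0]]
ft_force: [-0.1, 1.1, -0.1]
grip_width: 0.085
gripper_force: 0.0
```

Call:
move_arm(series="0 0 3 6.1 1; 0 0 6 6.1 1; 0 0 9.2 6.1 1; 0 0 9.2 6.1 1; 0 0 9.2 6.1 0.1; 0 0 9.2 6.1 -0.1; 0 0 9.2 6.1 -0.1; 0 0 9.2 6.1 -0.1")

```text
time_s: 3.65
position: [0.4416, 0.273, 0.1101]
tool_rot: [[0.465, 0.885, 0.003], [0.885, -0.465, 0.001], [0.002, 0.002, -1.0]]
ft_force: [-2.0, -0.8, 7.3]
grip_width: 0.0479
gripper_force: 62.2
```

Call:
move_arm(series="0 0 0 0 -0.2; 0 0 0 0 -0.2; 0 0 0 0 -0.2")

```text
time_s: 4.03
position: [0.4416, 0.2729, 0.1101]
tool_rot: [[0.465, 0.885, 0.003], [0.885, -0.465, 0.001], [0.002, 0.002, -1.0]]
ft_force: [-0.9, -0.1, 7.8]
grip_width: 0.0482
gripper_force: 62.2
```

Call:
move_arm(series="0 0 -3 0 -0.3; 0 0 -6 0 -0.3; 0 0 -6 0 -0.3")

```text
time_s: 4.4
position: [0.4419, 0.273, 0.1707]
tool_rot: [[0.465, 0.885, 0.005], [0.885, -0.465, 0.002], [0.004, 0.004, -1.0]]
ft_force: [-0.3, -0.2, -3.1]
grip_width: 0.0481
gripper_force: 62.9
```

Run:
```python
from h import *
s=st();print(s['gripper_force'],s['ft_force'])
plan((.65,.045,.16,90),(.65,.045,.04,90),(.65,.045,.12,90),(.4475,.0885,.12,52.3),(.4475,.0885,.002,52.3))
```

```text
t 4.4 p [0.4419 0.273  0.1707] w 0.0481
62.87493824958801 [-0.33313775 -0.23927476 -3.05061063]
-10.5 29.03 1.14 62.3 rows>=5.8
-0.06 0.02 12 -0 rows>=1.9
0.04 -0.01 -8 -0 rows>=1.3
-20.25 -4.34 -0.1 37.7 rows>=3.5
-0.04 0.05 11.8 -0 rows>=1.9
```

Call:
move_arm(series="-3 6 0 12 -0.3; -6 12 1 24 -0.3; -9 19 1.1 36 -0.3; -11 25 1.1 48 -0.3; -11 28.1 1.1 62.3 -0.3; -11 28.1 1.1 62.3 -0.3; -11 28.1 1.1 62.3 -0.3; -11 28.1 1.1 62.3 -0.3")

```text
time_s: 5.4
position: [0.6379, 0.045, 0.157]
tool_rot: [[1.0, 0.003, -0.001], [0.003, -1.0, 0.0], [-0.001, -0.0, -1.0]]
ft_force: [0.7, -0.0, -1.8]
grip_width: 0.0478
gripper_force: 62.9
```

Call:
move_arm(series="0 0 6 0 -0.3; 0 0 12 0 -0.3; 0 0 12 0 -0.3; 0 0 12 0 -0.3; 0 0 12 0 0.5; 0 0 12 0 0.5; 0 0 6 0 0.5; 0 0 4 0 0.5")

```text
time_s: 6.4
position: [0.6398, 0.0443, 0.1219]
tool_rot: [[1.0, -0.001, 0.007], [-0.001, -1.0, -0.001], [0.007, 0.001, -1.0]]
ft_force: [-0.2, 0.1, -0.4]
grip_width: 0.0641
gripper_force: 0.0
```

Run:
```python
from h import *
s=st()
D={c:snap(c,'b_%s.png'%c) for c in('top','scene')}
for k,d in D.items(): print(k,blob(d,(.4475,.0885),.01))
for n,c in [('plate0','top'),('plate0','scene'),('anvil_top','top'),('anvil_top','scene')]:
    print(n,c,[(np.round(r['point'],3).tolist(),round(r['score'],2)) for r in spotter.mark_of(n,c)][:6])
plan((.4475,.0885,.12,52.3),(.4475,.0885,.002,52.3),(.4475,.0885,.12,52.3),(.69,.045,.15,90))
cv2.imwrite('pics/anv.png',np.hstack([rectify(d,(.44,.274),z,.08,360) for d in D.values() for z in(.11,)]))
```

```text
t 6.4 p [0.6398 0.0443 0.1219] w 0.0641
top [4.47500e-01 1.11100e-01 0.00000e+00 1.20000e+02 7.48117e+01]
scene [4.477000e-01 8.700000e-02 1.422532e+02 5.239330e+01 3.708900e+01]
plate0 top [([0.44, -0.244, 0.001], 0.65)]
plate0 scene [([0.447, 0.091, 0.007], 0.78), ([0.641, 0.047, 0.006], 0.66)]
anvil_top top [([0.666, 0.04, 0.004], 0.54)]
anvil_top scene []
-19.03 -4.38 -0.35 37.6 rows>=3.5
0.02 -0.01 11.8 0 rows>=1.9
-0.03 0.01 -11.8 0 rows>=1.9
21.85 -11.37 -3.06 -37.7 rows>=4.0
```

View pics/anv.png

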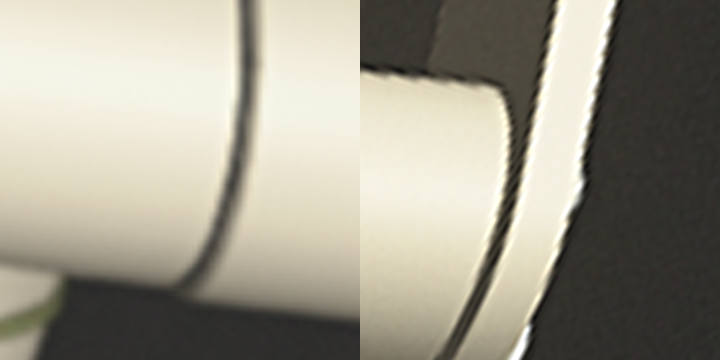

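Call:
move_arm(series="-5 -1 0 9 0.5; -10 -2 0 18 0.5; -15 -3.5 0 28 0.5; -19 -4.4 -0.3 37.6 0.5; -19 -4.4 -0.3 37.6 0.5; -19 -4.4 -0.3 37.6 0.5; -19 -4.4 -0.3 37.6 0.5")

```text
time_s: 7.58
position: [0.4493, 0.0883, 0.1199]
tool_rot: [[0.792, -0.611, -0.0], [-0.611, -0.792, -0.0], [-0.0, 0.0, -1.0]]
ft_force: [0.1, -1.0, 0.2]
grip_width: 0.0642
gripper_force: 0.0
```

Run:
```python
from h import *
st(); plan((.4475,.0885,.003,52.3))
```

```text
t 7.58 p [0.4493 0.0883 0.1199] w 0.0642
-0.15 0.1 11.69 0.1 rows>=1.9
```

Call:
move_arm(series="-0.1 0 5 0 0.5; -0.1 0 9 0 0.5; -0.1 0 11.7 0 0.5; -0.1 0 11.7 0 0.5; -0.1 0 11.7 0 -0.3; -0.1 0 11.7 0 -0.4; -0.1 0 11.7 0 -0.5; -0.1 0 11.7 0 -0.5")

```text
time_s: 8.57
position: [0.4485, 0.0892, 0.0047]
tool_rot: [[0.792, -0.611, 0.003], [-0.611, -0.792, -0.0], [0.002, -0.002, -1.0]]
ft_force: [-1.0, 0.2, 6.7]
grip_width: 0.0336
gripper_force: 59.4
```

Call:
move_arm(series="0 0 0 0 -0.5; 0 0 -6 0 -0.5; 0 0 -12 0 -0.5; 0 0 -12 0 -0.5")

```text
time_s: 9.07
position: [0.4496, 0.0893, 0.1278]
tool_rot: [[0.792, -0.611, 0.01], [-0.611, -0.792, -0.001], [0.008, -0.006, -1.0]]
ft_force: [-0.7, 0.1, -1.6]
grip_width: 0.0337
gripper_force: 60.6
```

Run:
```python
from h import *
st(); plan((.688,.045,.12,90),(.688,.045,.035,90),(.688,.045,.12,90),(.445,-.034,.12,128.2),(.445,-.034,.004,128.2))
```

```text
t 9.07 p [0.4496 0.0893 0.1278] w 0.0337
21.57 -11.05 1.03 -37.6 rows>=3.9
-0.09 -0 8.5 -0 rows>=1.4
0.09 0 -8.5 -0 rows>=1.4
-24.29 7.92 -0.24 -38.2 rows>=4.1
-0.09 -0.08 11.6 -0 rows>=1.9
```

Call:
move_arm(series="5 -2.5 0.5 -9 -0.5; 10 -5 1 -18 -0.5; 16 -8 1 -28 -0.5; 21.3 -11 1 -37.6 -0.5; 21.3 -11 1 -37.6 -0.5; 21.3 -11 1 -37.6 -0.5; 21.3 -11 1 -37.6 -0.5")

```text
time_s: 9.95
position: [0.6823, 0.0466, 0.1134]
tool_rot: [[1.0, -0.001, -0.001], [-0.001, -1.0, 0.0], [-0.001, -0.0, -1.0]]
ft_force: [1.2, -0.7, -0.8]
grip_width: 0.0342
gripper_force: 42.3
```

Call:
move_arm(series="0 0 5 0 -0.5; 0 0 8.5 0 -0.5; 0 0 8.5 0 -0.5; 0 0 8.5 0 0.2; 0 0 8.5 0 0.2; 0 0 6 0 0.2; 0 0 0 0 0.2; 0 0 0 0 0.2")

```text
time_s: 10.95
position: [0.686, 0.046, 0.1203]
tool_rot: [[1.0, -0.001, 0.012], [-0.001, -1.0, -0.001], [0.012, 0.001, -1.0]]
ft_force: [1.1, -0.1, -0.4]
grip_width: 0.0515
gripper_force: 0.0
```

Run:
```python
from h import *
s=st()
d=snap('scene')
for n,c in [('B',(.445,-.034)),('A',(.4516,-.1357)),('C',(.5307,-.3396))]: print(n,blob(d,c,.012))
print([(np.round(r['point'],3).tolist(),round(r['score'],2)) for r in spotter.mark_of('plate0','scene')][:6])
plan((.445,-.034,.12,128.2),(.445,-.034,.004,128.2))
```

```text
t 10.95 p [0.686  0.046  0.1203] w 0.0515
B [ 4.57300e-01 -2.59000e-02  3.89910e+01  2.93987e+01  1.24322e+01]
A [ 0.452  -0.1368 17.7447 61.9562 13.2367]
C [  0.5312  -0.3406 147.6996  61.9571  13.4734]
[([0.683, 0.047, 0.014], 0.92), ([0.642, 0.045, 0.009], 0.79)]
-23.86 8.05 -0.58 -38.3 rows>=4.0
-0.02 -0.02 11.6 0 rows>=1.9
```

Call:
move_arm(series="-6 2 0 -9 0.2; -12 4 0 -18 0.2; -18 6 0 -28 0.2; -23.9 8 0 -38.3 -0.1; -23.9 8 0 -38.3 -0.1; -23.9 8 0 -38.3 -0.1; -23.9 8 0 -38.3 -0.1; -23.9 8 0 -38.3 -0.1")

```text
time_s: 12.05
position: [0.4451, -0.0334, 0.1131]
tool_rot: [[0.785, 0.619, -0.0], [0.619, -0.785, 0.0], [-0.0, -0.0, -1.0]]
ft_force: [0.7, -0.2, -0.0]
grip_width: 0.0386
gripper_force: 0.0
```

Run:
```python
from h import *
s=st()
plan((.445,-.034,.004,128.2),(.445,-.034,.15,128.2),(.665,.18,.15,90),(.665,.18,.03,90))
```

```text
t 12.05 p [ 0.4451 -0.0334  0.1131] w 0.0386
-0.05 0.04 10.91 0.1 rows>=1.7
0 0 -14.6 -0 rows>=2.3
30.52 -3.23 -0 38.2 rows>=4.9
0.01 0 12 -0 rows>=1.9
```

Call:
move_arm(series="0 0 5 0 -0.1; 0 0 9 0 -0.1; 0 0 10.9 0 -0.1; 0 0 10.9 0 -0.1; 0 0 10.9 0 -0.9; 0 0 10.9 0 -1; 0 0 10.9 0 -1; 0 0 10.9 0 -1")

```text
time_s: 13.05
position: [0.4451, -0.0336, 0.0053]
tool_rot: [[0.785, 0.619, 0.002], [0.619, -0.785, -0.001], [0.001, 0.002, -1.0]]
ft_force: [-0.2, 1.2, 6.6]
grip_width: 0.0099
gripper_force: 59.3
```

Call:
move_arm(series="0 0 0 0 -1; 0 0 -6 0 -1; 0 0 -12 0 -1; 0 0 -14.6 0 -1; 0 0 -14.6 0 -1")

```text
time_s: 13.68
position: [0.4451, -0.0337, 0.1522]
tool_rot: [[0.785, 0.619, 0.005], [0.619, -0.785, -0.002], [0.003, 0.004, -1.0]]
ft_force: [-0.2, 0.4, -2.1]
grip_width: 0.0096
gripper_force: 58.9
```

Run:
```python
from h import *
s=st()
plan((.665,.18,.14,90),(.665,.18,.03,90))
```

```text
t 13.68 p [ 0.4451 -0.0337  0.1522] w 0.0096
30.5 -3.18 1.29 38.2 rows>=4.9
-0.05 -0.02 11 0 rows>=1.8
```

Call:
move_arm(series="6 -0.6 0 8 -1; 12 -1.2 0.5 16 -1; 18 -2 1 24 -1; 24 -2.5 1 32 -1; 30.5 -3.2 1.2 38.2 -1; 30.5 -3.2 1.2 38.2 -1; 30.5 -3.2 1.2 38.2 -1; 30.5 -3.2 1.2 38.2 -1")

```text
time_s: 14.68
position: [0.6634, 0.1793, 0.1381]
tool_rot: [[1.0, 0.0, -0.001], [0.0, -1.0, -0.0], [-0.001, 0.0, -1.0]]
ft_force: [-0.0, -0.6, -0.8]
grip_width: 0.01
gripper_force: 58.9
```

Call:
move_arm(series="0 0 6 0 -1; 0 0 11 0 -1; 0 0 11 0 -1; 0 0 11 0 -0.6; 0 0 11 0 -0.4; 0 0 8 0 -0.4; 0 0 2 0 -0.1; 0 0 2 0 -0.1")

```text
time_s: 15.68
position: [0.6669, 0.1807, 0.1268]
tool_rot: [[1.0, 0.001, 0.014], [0.001, -1.0, 0.001], [0.014, -0.001, -1.0]]
ft_force: [0.5, 0.7, -0.5]
grip_width: 0.0385
gripper_force: 0.0
```

Run:
```python
from h import *
s=st()
D={c:snap(c) for c in('top','scene')}
for d in D.values():
  for n,c in [('A',(.4516,-.1357)),('C',(.5307,-.3396))]: print(n,blob(d,c,.012))
print([(np.round(r['point'],3).tolist(),round(r['score'],2)) for r in spotter.mark_of('bar0','scene')][:6])
plan((.4516,-.1357,.12,107.7),(.4516,-.1357,.006,107.7))
```

```text
t 15.68 p [0.6669 0.1807 0.1268] w 0.0385
A [ 0.4511 -0.1346 17.7447 64.3663 16.3163]
C [  0.5303  -0.3387 147.6334  64.8554  15.954 ]
A [ 0.4521 -0.1368 17.7447 62.1092 13.2367]
C [  0.5312  -0.3406 147.6996  61.9571  13.4734]
[([0.531, -0.342, 0.007], 0.65), ([0.355, -0.447, -0.0], 0.64), ([0.447, -0.134, 0.006], 0.5), ([0.668, 0.18, 0.01], 0.46)]
-21.27 31.58 -0.1 -17.7 rows>=6.1
-0.01 0 11.4 0 rows>=1.8
```

Call:
move_arm(series="-4 6 0 -4 -0.1; -8 12 0 -8 -0.1; -12 18 0 -12 -0.1; -16 24 0 -15 -0.1; -21.3 31.6 0 -17.7 -0.1; -21.3 31.6 0 -17.7 -0.1; -21.3 31.6 0 -17.7 -0.1; -21.3 31.6 0 -17.7 -0.1")

```text
time_s: 16.82
position: [0.4512, -0.1358, 0.1181]
tool_rot: [[0.953, 0.304, -0.0], [0.304, -0.953, 0.001], [-0.0, -0.001, -1.0]]
ft_force: [-0.1, 0.1, -0.9]
grip_width: 0.0385
gripper_force: 0.0
```

Run:
```python
from h import *
s=st()
plan((.4516,-.1357,.006,107.7))
```

```text
t 16.82 p [ 0.4512 -0.1358  0.1181] w 0.0385
0.04 0.01 11.21 -0 rows>=1.8
```

Call:
move_arm(series="0 0 5 0 -0.1; 0 0 9 0 -0.1; 0 0 11.2 0 -0.1; 0 0 11.2 0 -0.1; 0 0 11.2 0 -0.9; 0 0 11.2 0 -1; 0 0 11.2 0 -1; 0 0 11.2 0 -1")

```text
time_s: 17.82
position: [0.4521, -0.1357, 0.0074]
tool_rot: [[0.952, 0.305, 0.002], [0.305, -0.952, -0.001], [0.002, 0.001, -1.0]]
ft_force: [1.2, 3.6, 6.7]
grip_width: 0.0095
gripper_force: 59.2
```

Call:
move_arm(series="0 0 0 0 -1; 0 0 -6 0 -1; 0 0 -12 0 -1; 0 0 -14.6 0 -1; 0 0 -14.6 0 -1")

```text
time_s: 18.45
position: [0.4519, -0.1361, 0.1543]
tool_rot: [[0.952, 0.305, 0.004], [0.305, -0.952, -0.003], [0.003, 0.004, -1.0]]
ft_force: [0.1, 0.9, -1.0]
grip_width: 0.0093
gripper_force: 59.0
```

Run:
```python
from h import *
s=st()
plan((.665,.216,.14,90),(.665,.216,.03,90))
```

```text
t 18.45 p [ 0.4519 -0.1361  0.1543] w 0.0093
31.02 -27.05 1.42 17.7 rows>=6.6
-0.04 -0.03 11 0 rows>=1.8
```

Call:
move_arm(series="5 -4.5 0 3 -1; 10 -9 0.5 6 -1; 15 -13.5 1 9 -1; 20 -18 1 12 -1; 25 -22 1.2 15 -1; 31 -27.1 1.4 17.7 -1; 31 -27.1 1.4 17.7 -1; 31 -27.1 1.4 17.7 -1")

```text
time_s: 19.45
position: [0.6638, 0.2189, 0.1352]
tool_rot: [[1.0, 0.004, -0.003], [0.004, -1.0, -0.0], [-0.003, 0.0, -1.0]]
ft_force: [-0.1, -1.9, -0.4]
grip_width: 0.009
gripper_force: 59.0
```

Call:
move_arm(series="0 0 0 0 -1; 0 0 6 0 -1; 0 0 11 0 -1; 0 0 11 0 -1; 0 0 11 0 -0.6; 0 0 11 0 -0.5; 0 0 6 0 -0.5; 0 0 0 0 -0.1")

```text
time_s: 20.45
position: [0.6639, 0.2167, 0.1408]
tool_rot: [[1.0, 0.001, 0.0], [0.001, -1.0, 0.0], [0.0, -0.0, -1.0]]
ft_force: [0.7, -0.3, 1.9]
grip_width: 0.0378
gripper_force: 0.0
```

Run:
```python
from h import *
s=st()
D={c:snap(c) for c in('top','scene')}
for d in D.values():
  for n,c in [('C',(.5307,-.3396))]: print(n,blob(d,c,.012))
  print(blob(d,(.526,-.0184),.014))
print([(np.round(r['point'],3).tolist(),round(r['score'],2)) for r in spotter.mark_of('bar0','scene')][:6])
plan((.5307,-.3396,.16,147.7),(.5307,-.3396,.006,147.7))
```

```text
t 20.45 p [0.6639 0.2167 0.1408] w 0.0378
C [  0.5303  -0.3386 147.6334  64.7001  15.954 ]
[ 5.25700e-01 -1.74000e-02  0.00000e+00  5.92469e+01  5.87448e+01]
C [  0.5312  -0.3406 147.6996  61.9571  13.4734]
[ 5.26400e-01 -1.95000e-02  1.61565e+02  5.70004e+01  5.57302e+01]
[([0.531, -0.34, 0.003], 0.66), ([0.67, 0.181, 0.011], 0.61), ([0.664, 0.219, 0.009], 0.58)]
-13.53 55.65 -1.79 -57.6 rows>=9.2
-0.11 -0.12 15.4 -0.1 rows>=2.5
```

Run:
```python
from h import *
plan((.5197,-.3327,.16,57.7),(.5197,-.3327,.006,57.7))
```

```text
-14.63 54.96 -1.8 32.4 rows>=9.1
-0.12 0.11 15.4 -0 rows>=2.5
```

Call:
move_arm(series="-2 6 -1 4 -0.1; -4 12 -1.8 8 -0.1; -6 18 -1.8 12 -0.1; -8 24 -1.8 16 -0.1; -10 30 -1.8 20 -0.1; -12 36 -1.8 24 -0.1; -13 42 -1.8 28 -0.1; -14 48 -1.8 32.4 -0.1")

```text
time_s: 21.6
position: [0.5239, -0.2628, 0.1565]
tool_rot: [[0.843, -0.537, 0.0], [-0.537, -0.843, -0.0], [0.0, -0.0, -1.0]]
ft_force: [-0.2, -0.3, -0.9]
grip_width: 0.0386
gripper_force: 0.0
```

Run:
```python
from h import *
st();plan((.5197,-.3327,.16,57.7))
```

```text
t 21.6 p [ 0.5239 -0.2628  0.1565] w 0.0386
3.4 6.12 -0.35 -0.2 rows>=1.1
```

Call:
move_arm(series="1.7 3 0 0 -0.1; 3.4 6 0 0 -0.1; 3.4 6 0 0 -0.1; 3.4 6 0 0 -0.1; 3.4 6 0 0 -0.1")

```text
time_s: 22.22
position: [0.5216, -0.3288, 0.1565]
tool_rot: [[0.845, -0.534, -0.0], [-0.534, -0.845, 0.0], [-0.0, -0.0, -1.0]]
ft_force: [-0.7, -0.1, 0.4]
grip_width: 0.0385
gripper_force: 0.0
```

Run:
```python
from h import *
st();plan((.5197,-.3327,.006,57.7))
```

```text
t 22.23 p [ 0.5216 -0.3288  0.1565] w 0.0385
0.05 0.43 15.05 0 rows>=2.4
```

Call:
move_arm(series="0 0.4 4 0 -0.1; 0 0.4 9 0 -0.1; 0 0.4 15 0 -0.1; 0 0.4 15 0 -0.1; 0 0.4 15 0 -0.1; 0 0.4 15 0 -0.9; 0 0.4 15 0 -1; 0 0.4 15 0 -1")

```text
time_s: 23.22
position: [0.5197, -0.3335, 0.008]
tool_rot: [[0.845, -0.535, 0.002], [-0.535, -0.845, -0.001], [0.002, 0.0, -1.0]]
ft_force: [-0.4, 1.7, 5.0]
grip_width: 0.0093
gripper_force: 58.7
```

Call:
move_arm(series="0 0 0 0 -1; 0 0 0 0 -1; 0 0 -5 0 -1; 0 0 -10 0 -1; 0 0 -15 0 -1; 0 0 -15 0 -1")

```text
time_s: 23.98
position: [0.5204, -0.3342, 0.1612]
tool_rot: [[0.845, -0.535, 0.007], [-0.535, -0.845, -0.006], [0.009, 0.002, -1.0]]
ft_force: [-0.1, 0.0, -1.0]
grip_width: 0.0094
gripper_force: 58.9
```

Run:
```python
from h import *
st();plan((.665,.252,.15,90),(.665,.252,.03,90))
```

```text
t 23.98 p [ 0.5204 -0.3342  0.1612] w 0.0094
-19.16 -57.26 0.85 -32.4 rows>=9.7
-0.08 -0.08 12 0 rows>=1.9
```

Call:
move_arm(series="-2 -6 0 -4 -1; -4 -12 0.4 -8 -1; -6 -18 0.8 -12 -1; -8 -24 0.8 -16 -1; -10 -30 0.8 -20 -1; -12 -36 0.8 -24 -1; -14 -42 0.8 -28 -1; -16 -48 0.8 -32.4 -1")

```text
time_s: 24.98
position: [0.6392, 0.1538, 0.1475]
tool_rot: [[1.0, 0.003, -0.001], [0.003, -1.0, -0.0], [-0.001, 0.0, -1.0]]
ft_force: [0.6, -0.4, -0.2]
grip_width: 0.009
gripper_force: 58.9
```

Call:
move_arm(series="0 0 0 0 -1; 0 0 0 0 -1")

```text
time_s: 25.22
position: [0.639, 0.1515, 0.1474]
tool_rot: [[1.0, 0.001, -0.002], [0.001, -1.0, -0.0], [-0.002, 0.0, -1.0]]
ft_force: [-0.3, 0.1, -0.5]
grip_width: 0.0092
gripper_force: 58.9
```

Run:
```python
from h import *
st();plan((.652,.240,.15,90),(.652,.24,.035,90))
```

```text
t 25.23 p [0.639  0.1515 0.1474] w 0.0092
1.31 -8.84 -0.26 0 rows>=1.4
0.01 -0.01 11.5 0 rows>=1.8
```

Call:
move_arm(series="0.6 -4.5 0 0 -1; 1.3 -8.8 0 0 -1; 1.3 -8.8 0 0 -1; 1.3 -8.8 0 0 -1; 1.3 -8.8 0 0 -1")

```text
time_s: 25.85
position: [0.6526, 0.2381, 0.1484]
tool_rot: [[1.0, -0.001, -0.0], [-0.001, -1.0, -0.0], [-0.0, 0.0, -1.0]]
ft_force: [-0.5, -0.1, -0.9]
grip_width: 0.009
gripper_force: 59.0
```

Call:
move_arm(series="0 0 6 0 -1; 0 0 11.2 0 -1; 0 0 11.2 0 -1; 0 0 11.2 0 -0.6; 0 0 11.2 0 -0.5; 0 0 6 0 -0.5; 0 0 0 0 -0.1; 0 0 0 0 0.6")

```text
time_s: 26.85
position: [0.6547, 0.2403, 0.1563]
tool_rot: [[1.0, 0.001, 0.013], [0.001, -1.0, 0.002], [0.013, -0.002, -1.0]]
ft_force: [0.2, 0.5, -0.9]
grip_width: 0.0553
gripper_force: 0.0
```

Run:
```python
from h import *
s=st()
D={c:snap(c,'c_%s.png'%c) for c in('top','scene')}
print([(np.round(r['point'],3).tolist(),round(r['score'],2)) for r in spotter.mark_of('bar0','scene')][:6])
for d in D.values(): print(blob(d,(.526,-.0184),.014))
for n in('anvil_top','clamp_tip'):
  for c in D: print(n,c,[(np.round(r['point'],3).tolist(),round(r['score'],2)) for r in spotter.mark_of(n,c)][:3])
plan((.526,-.0184,.14,90),(.526,-.0184,.006,90))
```

```text
t 26.85 p [0.6547 0.2403 0.1563] w 0.0553
[([0.671, 0.238, 0.011], 0.74), ([0.667, 0.18, 0.009], 0.72), ([0.661, 0.218, 0.01], 0.63), ([0.4, 0.172, 0.109], 0.41)]
[ 5.25700e-01 -1.74000e-02  0.00000e+00  5.92469e+01  5.87448e+01]
[ 5.26400e-01 -1.94000e-02  1.61565e+02  5.68416e+01  5.55714e+01]
anvil_top top []
anvil_top scene [([0.44, 0.276, 0.108], 0.7)]
clamp_tip top [([0.401, 0.173, 0.11], 0.52)]
clamp_tip scene [([0.399, 0.174, 0.108], 0.77)]
-12.63 25.8 0.76 0 rows>=4.6
0.03 -0 13.4 0 rows>=2.1
```

View pics/c_scene.png

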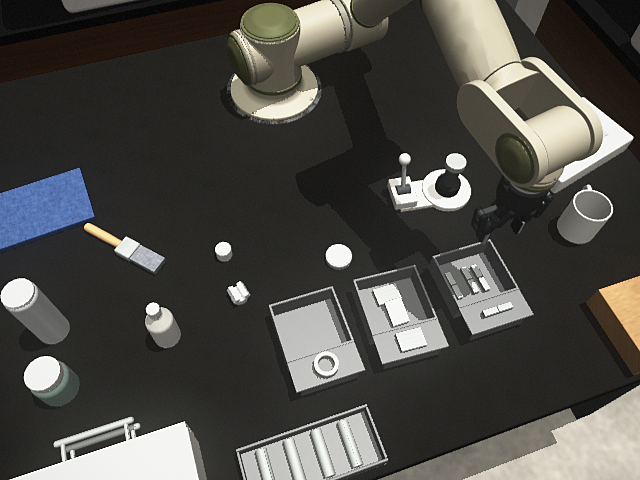

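The scene view shows three bars in the left bin at about (468,280), both plates in the middle bin at about (393,302), and the anvil empty at (455,161). The refblock is at (339,256).

Call:
move_arm(series="-3 6 0 0 1; -6 12 0 0 1; -9 18 0 0 1; -12.6 25.8 0.5 0 1; -12.6 25.8 0.5 0 1; -12.6 25.8 0.5 0 1; -12.6 25.8 0.5 0 1; -12.6 25.8 0.5 0 1")

```text
time_s: 28.2
position: [0.5269, -0.0174, 0.1432]
tool_rot: [[1.0, 0.002, -0.0], [0.002, -1.0, 0.0], [-0.0, -0.0, -1.0]]
ft_force: [0.5, 0.2, 0.9]
grip_width: 0.0851
gripper_force: 0.0
```

Run:
```python
from h import *
s=st()
d=snap('scene'); e=snap('top')
for n in('anvil_top','clamp_tip'):
  for c in('top','scene'): print(n,c,[(np.round(r['point'],4).tolist(),round(r['score'],2)) for r in spotter.mark_of(n,c)][:2])
for k in (d,e): print(blob(k,(.441,.274),.11,140))
cv2.imwrite('pics/anv2.png',np.hstack([rectify(k,(.441,.274),.11,.04,400) for k in(d,e)]))
plan((.526,-.0184,.006,90))
```

```text
t 28.2 p [ 0.5269 -0.0174  0.1432] w 0.0851
anvil_top top [([0.4426, 0.2773, 0.1108], 0.83)]
anvil_top scene [([0.4399, 0.274, 0.1068], 0.69)]
clamp_tip top [([0.4035, 0.1691, 0.1091], 0.42)]
clamp_tip scene [([0.6847, 0.0455, 0.0138], 0.47), ([0.3997, 0.1744, 0.1062], 0.46)]
[  0.4402   0.2713 161.5651  43.6632  43.1869]
[ 0.4284  0.2574  0.     94.8954 86.8619]
-0.07 0.05 13.73 0.1 rows>=2.2
```

View pics/anv2.png

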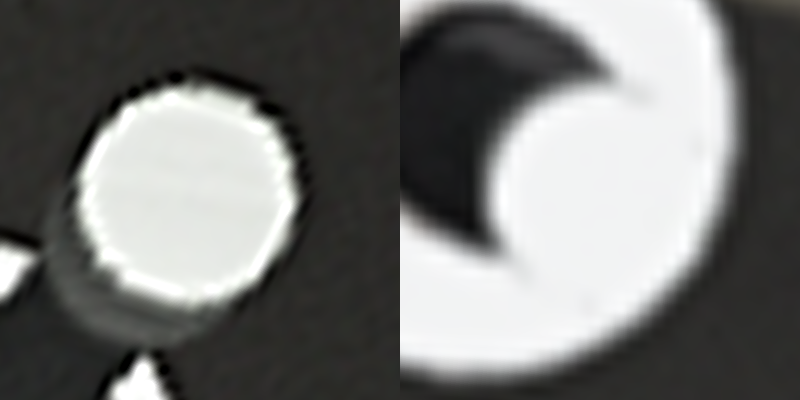

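Call:
move_arm(series="0 0.1 5 0 1; 0 0.1 9 0 1; 0 0.1 14 0 1; 0 0.1 14 0 1; 0 0.1 14 0 0.3; 0 0.1 14 0 0; 0 0.1 14 0 0; 0 0.1 14 0 0", force=80)

```text
time_s: 29.5
position: [0.5278, -0.0194, 0.0063]
tool_rot: [[1.0, 0.001, 0.004], [0.001, -1.0, -0.001], [0.004, 0.001, -1.0]]
ft_force: [-3.5, 1.0, 13.7]
grip_width: 0.0516
gripper_force: 80.6
```

Call:
move_arm(series="0 0 0 0 0; 0 0 0 0 0; 0 0 0 0 0")

```text
time_s: 29.88
position: [0.5278, -0.0194, 0.0063]
tool_rot: [[1.0, 0.001, 0.005], [0.001, -1.0, -0.001], [0.005, 0.001, -1.0]]
ft_force: [-3.7, 2.0, 15.0]
grip_width: 0.0518
gripper_force: 80.6
```

Run:
```python
from h import *
s=st(); print(np.round(s['ft_force'],1), s['gripper_force'])
d=snap('scene'); print(blob(d,(.526,-.0184),.014))
```

```text
t 29.88 p [ 0.5278 -0.0194  0.0063] w 0.0518
[-3.7  2.  15. ] 80.62784314155579
[ 5.275000e-01 -1.770000e-02  1.615651e+02  5.382490e+01  4.668000e+01]
```

Call:
move_arm(series="0 0 -3 0 -0.1; 0 0 -8 0 -0.1; 0 0 -14 0 -0.1; 0 0 -18 0 -0.1; 0 0 -18 0 -0.1")

```text
time_s: 30.55
position: [0.5276, -0.0195, 0.1875]
tool_rot: [[1.0, 0.001, 0.008], [0.001, -1.0, -0.002], [0.008, 0.002, -1.0]]
ft_force: [-0.2, 0.1, -2.5]
grip_width: 0.0513
gripper_force: 84.0
```

Run:
```python
from h import *
s=st(); print(np.round(s['ft_force'],1), s['gripper_force'])
plan((.4415,.273,.19,90),(.4415,.273,.125,90))
```

```text
t 30.55 p [ 0.5276 -0.0195  0.1875] w 0.0513
[-0.2  0.1 -2.5] 83.97937774658203
-8.58 -29.25 -0.38 0.1 rows>=4.9
-0.06 -0.02 6.5 -0 rows>=1.0
```

Call:
move_arm(series="-2 -6 0 0 -0.1; -4 -12 0 0 -0.1; -6 -18 0 0 -0.1; -8 -24 0 0 -0.1; -8.6 -29.3 0 0 -0.1; -8.6 -29.3 0 0 -0.1; -8.6 -29.3 0 0 -0.1; -8.6 -29.3 0 0 -0.1")

```text
time_s: 31.55
position: [0.4406, 0.2725, 0.1831]
tool_rot: [[1.0, -0.001, -0.001], [-0.001, -1.0, -0.0], [-0.001, 0.0, -1.0]]
ft_force: [-0.3, -0.3, -2.2]
grip_width: 0.0514
gripper_force: 84.3
```

Run:
```python
from h import *
s=st(); print(np.round(s['ft_force'],1), s['gripper_force'])
z=s['position'][2]-.0063
d=snap('scene')
cv2.imwrite('pics/hold.png',np.hstack([rectify(d,(.441,.274),z+.014,.05,400),rectify(d,(.441,.274),.11,.05,400)]))
plan((.4415,.273,.124,90))
```

```text
t 31.55 p [0.4406 0.2725 0.1831] w 0.0514
[-0.3 -0.3 -2.2] 84.28109765052795
0.08 -0.05 5.92 -0.1 rows>=0.9
```

View pics/hold.png

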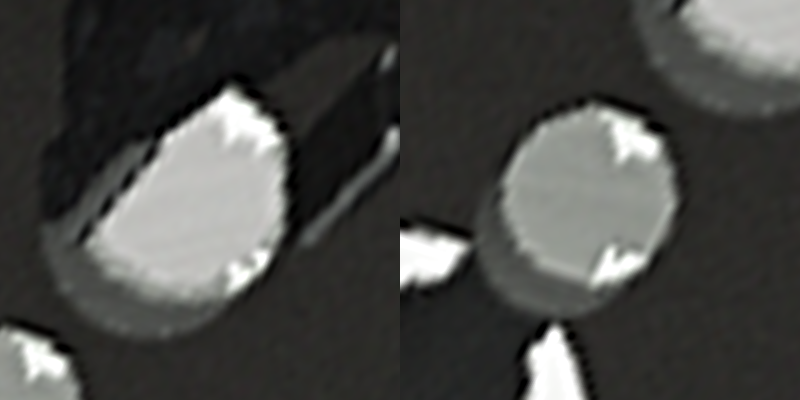

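Call:
move_arm(series="0 0 3 0 -0.1; 0 0 6.2 0 -0.1; 0 0 6.2 0 -0.1; 0 0 6.2 0 -0.1")

```text
time_s: 32.1
position: [0.4412, 0.2734, 0.1225]
tool_rot: [[1.0, -0.0, 0.002], [-0.0, -1.0, 0.001], [0.002, -0.001, -1.0]]
ft_force: [0.6, 0.0, -2.3]
grip_width: 0.0516
gripper_force: 84.4
```

```bash
cat >> h.py <<'E'
def circ(d,c,z,thr=110,r=.05,n=400):
    im=cv2.cvtColor(rectify(d,c,z,r,n),cv2.COLOR_BGR2GRAY)
    cs,_=cv2.findContours((im>thr).astype(np.uint8),cv2.RETR_EXTERNAL,cv2.CHAIN_APPROX_NONE)
    k=min([q for q in cs if cv2.contourArea(q)>4000],key=lambda q:np.linalg.norm(q.reshape(-1,2).mean(0)-n/2)); (u,v),R=cv2.minEnclosingCircle(k); s=2*r/(n-1)
    return np.round([c[0]-r+v*s,c[1]-r+u*s,2*R*s*1000],4)
E
python3 - <<'E'
from h import *
s=st(); print(np.round(s['ft_force'],1), s['gripper_force'])
z=s['position'][2]-.0063
d=snap('scene'); e=snap('top')
for t in (100,130,150): print(circ(d,(.441,.274),z+.014,t))
cv2.imwrite('pics/hold2.png',np.hstack([rectify(d,(.441,.274),z+.014,.05,400),rectify(e,(.441,.274),z+.014,.05,400)]))
E
```

```text
t 32.1 p [0.4412 0.2734 0.1225] w 0.0516
[ 0.6  0.  -2.3] 84.37072992324829
[ 0.4394  0.2707 57.7803]
[ 0.4392  0.2711 56.3192]
[ 0.4393  0.2714 55.4721]
```

View pics/hold2.png

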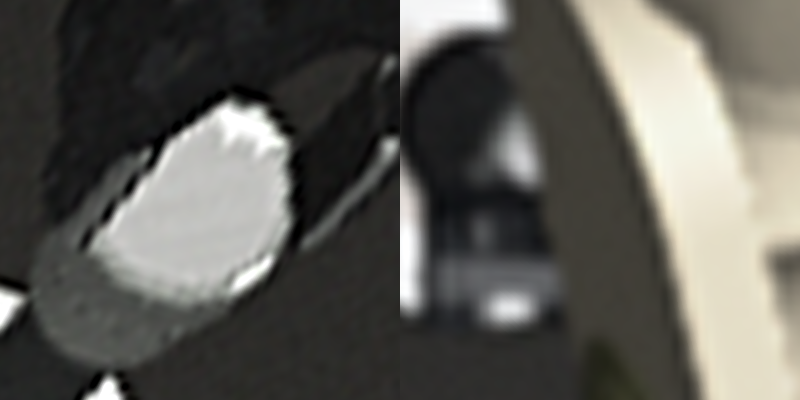

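Call:
move_arm(series="0.1 0 0.3 0 -0.1; 0.1 0 0.5 0 -0.1; 0.1 0 0.6 0 -0.1; 0.1 0 0.6 0 -0.1")

```text
time_s: 32.7
position: [0.4416, 0.2737, 0.1164]
tool_rot: [[1.0, 0.001, 0.001], [0.001, -1.0, 0.0], [0.001, -0.0, -1.0]]
ft_force: [-3.7, -2.3, 8.3]
grip_width: 0.0516
gripper_force: 86.0
```

Call:
move_arm(series="0 0 0.1 0 -0.1; 0 0 0.1 0 -0.1; 0 0 0.1 0 -0.1")

```text
time_s: 33.08
position: [0.4416, 0.2737, 0.1164]
tool_rot: [[1.0, 0.001, 0.002], [0.001, -1.0, 0.0], [0.002, -0.0, -1.0]]
ft_force: [-6.0, -3.6, 16.6]
grip_width: 0.0516
gripper_force: 87.1
```

Call:
move_arm(series="0 0 -0.1 0 -0.1; 0 0 -0.1 0 0.3; 0 0 -0.1 0 0.5; 0 0 -0.1 0 0.7; 0 0 -0.1 0 0.9; 0 0 -4 0 1; 0 0 -9 0 1; 0 0 -12 0 1")

```text
time_s: 34.08
position: [0.4417, 0.2738, 0.2367]
tool_rot: [[1.0, 0.001, 0.003], [0.001, -1.0, 0.001], [0.003, -0.001, -1.0]]
ft_force: [0.0, -1.3, -0.1]
grip_width: 0.0851
gripper_force: 0.0
```

Run:
```python
from h import *
s=st()
plan((.44,.08,.24,90))
```

```text
t 34.08 p [0.4417 0.2738 0.2367] w 0.0851
-0.19 19.38 -0.35 0 rows>=3.1
```

Call:
move_arm(series="-2 6 0 0 0; -5 12 0 0 -1; -8 18 0 0 -1; -10 24 0 0 -1; -10 24 0 0 -1; -10 24 0 0 -1")

```text
time_s: 34.83
position: [0.3418, 0.0334, 0.2345]
tool_rot: [[1.0, -0.001, 0.001], [-0.001, -1.0, 0.0], [0.001, -0.0, -1.0]]
ft_force: [-0.5, 0.6, 0.1]
grip_width: 0.0
gripper_force: 0.0
```

Run:
```python
from h import *
s=st()
d=snap('scene'); e=snap('top')
for t in (110,140): print('block',circ(d,(.441,.274),.124,t))
for n in('refblock','clamp_tip','anvil_top'):
  for c in('top','scene'): print(n,c,[(np.round(r['point'],4).tolist(),round(r['score'],2)) for r in spotter.mark_of(n,c)][:3])
cv2.imwrite('pics/pl.png',np.hstack([cv2.resize(d['pixels'][110:250,370:510],(400,400)),cv2.resize(e['pixels'][220:310,160:250],(400,400))]))
```

```text
t 34.83 p [0.3418 0.0334 0.2345] w 0.0
block [ 0.4399  0.271  57.7008]
block [ 0.4399  0.2712 56.6386]
refblock top [([0.4431, 0.2759, 0.1164], 0.62)]
refblock scene [([0.4417, 0.2759, 0.1212], 0.81), ([0.5462, -0.239, -0.0037], 0.73), ([0.4407, -0.2436, 0.0057], 0.66)]
clamp_tip top [([0.6793, 0.0486, 0.0144], 0.58)]
clamp_tip scene [([0.3981, 0.1738, 0.1078], 0.67)]
anvil_top top [([0.5788, -0.3895, 0.0023], 0.39)]
anvil_top scene [([0.4428, 0.2738, 0.1093], 0.75)]
```

View pics/pl.png

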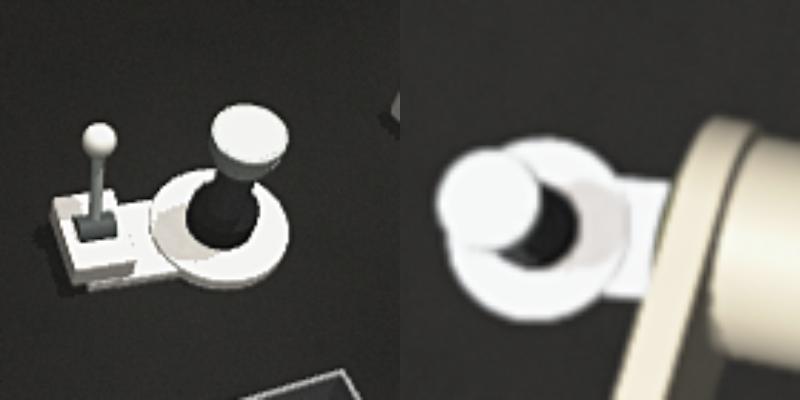

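The block sits at scene pixel (455,160) and is within 1 mm of the anvil centre in the rectified view. The gripper is clear of it, so the lever is next.

Call:
move_arm(series="-0.7 -6 0 0 -1; -0.7 -13.6 3 0 -1; -0.7 -13.6 3 0 -1; -0.7 -13.6 3 0 -1; -0.7 -13.6 8 0 -1; -0.7 -13.6 15 0 -1; -0.7 -13.6 15 0 -1; -0.7 -13.6 15 0 -1")

```text
time_s: 36.22
position: [0.3354, 0.1693, 0.0855]
tool_rot: [[1.0, 0.0, 0.001], [0.0, -1.0, 0.0], [0.001, -0.0, -1.0]]
ft_force: [-0.8, 0.7, -0.6]
grip_width: -0.0
gripper_force: 0.0
```

Run:
```python
from h import *
s=st();print(np.round(s['ft_force'],1))
plan((.44,.168,.085,90))
```

```text
t 36.23 p [0.3354 0.1693 0.0855] w -0.0
[-0.8  0.7 -0.6]
10.46 0.13 0.06 0 rows>=1.7
```

Call:
move_arm(series="2 0 0 0 -1; 4 0 0 0 -1; 5.5 0 0 0 -1; 7 0.1 0 0 -1; 8.5 0.1 0 0 -1; 9.5 0.1 0 0 -1; 10.5 0.1 0 0 -1; 10.5 0.1 0 0 -1")

```text
time_s: 37.22
position: [0.4391, 0.1687, 0.084]
tool_rot: [[1.0, 0.001, -0.003], [0.001, -1.0, -0.0], [-0.003, 0.0, -1.0]]
ft_force: [-4.2, -1.2, 1.4]
grip_width: -0.0
gripper_force: 2.0
```

Call:
move_arm(series="0.2 0 0 0 -1; 0.2 0 0 0 -1; 0.3 0 0 0 -1; 0.3 0 0 0 -1")

```text
time_s: 37.72
position: [0.4395, 0.1687, 0.0839]
tool_rot: [[1.0, 0.001, -0.007], [0.001, -1.0, -0.001], [-0.007, 0.001, -1.0]]
ft_force: [-13.3, -0.8, 6.2]
grip_width: -0.0003
gripper_force: 6.9
```

Call:
move_arm(series="0.1 0 0 0 -1; 0.1 0 0 0 -1; -2 0 0 0 -1; -8 0 0 0 -1; -9 0 -5 0 -1; -9 0 -11 0 -1; -9 6 -13 0 -1; -9 12 -13 0 -1")

```text
time_s: 38.72
position: [0.3535, 0.0475, 0.2162]
tool_rot: [[1.0, 0.004, 0.006], [0.004, -1.0, -0.001], [0.006, 0.001, -1.0]]
ft_force: [1.0, -0.6, -1.5]
grip_width: 0.0
gripper_force: 0.0
```

Call:
move_arm(series="0 6 0 0 -1; 0 12 0 0 -1; 0 18 0 0 -1; 0 18 0 0 -1; 0 18 0 0 -1")

```text
time_s: 39.35
position: [0.3527, -0.1312, 0.2143]
tool_rot: [[1.0, 0.0, 0.0], [0.0, -1.0, 0.0], [0.0, -0.0, -1.0]]
ft_force: [0.4, -0.4, 0.3]
grip_width: -0.0001
gripper_force: 0.0
```

Run:
```python
from h import *
s=st()
d=snap('scene','f.png'); e=snap('top','ft.png')
for k in(d,): print('block',circ(k,(.441,.274),.124,140))
for n in('refblock','clamp_tip','bar0','plate0','ring0','loupe','vanvil'):
  for c in('top','scene'): print(n,c,[(np.round(r['point'],3).tolist(),round(r['score'],2)) for r in spotter.mark_of(n,c)][:5])
cv2.imwrite('pics/fin.png',np.hstack([cv2.resize(d['pixels'][120:420,230:530],(400,400)),cv2.resize(e['pixels'][110:310,160:360],(400,400))]))
```

```text
t 39.35 p [ 0.3527 -0.1312  0.2143] w -0.0001
block [ 0.4399  0.2712 56.6758]
refblock top [([0.44, 0.273, 0.114], 0.81)]
refblock scene [([0.441, 0.276, 0.115], 0.95)]
clamp_tip top [([0.464, 0.162, 0.106], 0.43)]
clamp_tip scene [([0.465, 0.162, 0.106], 0.57)]
bar0 top [([0.664, 0.214, 0.009], 0.67), ([0.667, 0.177, 0.011], 0.54), ([0.664, 0.237, 0.011], 0.45)]
bar0 scene [([0.665, 0.216, 0.008], 0.72), ([0.666, 0.18, 0.008], 0.51), ([0.667, 0.237, 0.011], 0.48)]
plate0 top [([0.679, 0.049, 0.014], 0.7), ([0.637, 0.046, 0.011], 0.46), ([0.466, 0.162, 0.105], 0.21)]
plate0 scene [([0.683, 0.047, 0.018], 0.96), ([0.64, 0.046, 0.008], 0.67), ([0.662, -0.128, -0.001], 0.27)]
ring0 top [([0.438, -0.243, -0.002], 0.26)]
ring0 scene [([0.442, 0.276, 0.118], 0.45)]
loupe top [([0.438, -0.247, 0.001], 0.45)]
loupe scene [([0.439, -0.246, 0.001], 0.71)]
vanvil top [([0.661, -0.126, 0.004], 0.66), ([0.546, -0.241, 0.003], 0.61)]
vanvil scene [([0.548, -0.239, -0.002], 0.69)]
```

View pics/fin.png

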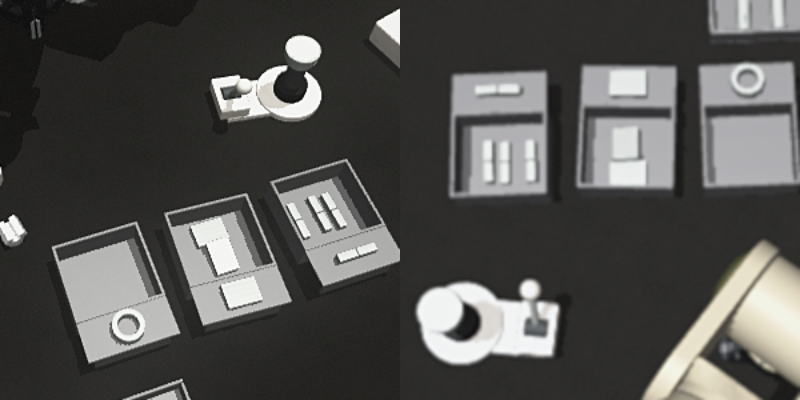

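The final views show three bars in the bar bin, two plates in the plate bin and the ring bin empty. The block is centred on the anvil, and the lever leans away from the robot against its stop. The push force rose from about 4 N to over 13 N there with almost no further travel.

```bash
python3 -c "
from rig import order; print(order.close_job())"
```

```text
the job is handed in; nothing more can be done
None
```

I handed the job in at about 39 s: three bars and two plates are in their matching bins (no rings were present this time), the reference block sits flat and centred on the anvil, and the clamp lever was then pushed over to its stop. I found no sign that the loupe, V-anvil, oil bottle or brush moved, though in the last check I only re-measured the loupe and V-anvil.

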